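# Shift-start check of a latching stop button

### The job

Do the shift-start check of the small cordless stop box, the one with a blue and a green button beside its stop: press its red mushroom button in until it latches and stays in by itself with your hand off it, then turn the mushroom clockwise by pushing a fingertip against one of its two wings until it springs back out, and after that press the blue reset button fully down and let go. Leave the green start button unpressed. It is all done by touch: lift nothing, do not shove the box from its place, and leave the things round it where they stand.

Things in the scene. Friction and masses are not known exactly. Their poses are not given: they have to be found in the camera images.
- station: cordless stop box, light grey, 150 x 92 mm, 62 mm high to its flat cover, about 1.6 kg, loose on rubber feet; slides if pushed sideways with over about 6 N. Origin: centre of its underside; x along its length from the two small buttons towards the mushroom, y to its left, z up. A stub antenna, 9 mm thick and 30 mm above the table, sticks out 53 mm beyond the +x end at y = -26 mm
- stop_top (a point): centre of the top of the red mushroom, on its axis (the box's x = 30, y = 0 mm), 37 mm above the cover while out. A dome of 20.5 mm radius, its lower edge 17 mm above the cover, with two opposite wings, along the box's +y and -y while unturned. Round its foot lie a yellow disc (34 mm radius, 1.5 mm thick) and a black nut (14.5 mm radius, up to 7.5 mm above the cover)
- wing_left (a point): in the wing on the box's +y side, on its centre line, 33 mm from the mushroom's axis, at mid height. A wing is 12.5 mm wide between flat flanks, 12 mm high (19.5 to 31.5 mm above the cover while out, 13 to 25 mm while latched), reaches to 36 mm from the axis with a round end, and turns and sinks with the mushroom
- wing_right (a point): the same point in the wing on the box's -y side
- stop_press (a joint): how far the mushroom is pushed in, m: 0 = fully out, 0.0075 = bottom stop. A spring pushes it out (5 N when out, 12 N at the bottom; about 11 N takes it past its catch). Pushed in past 0.0065 with the mushroom unturned it latches, and let go it stays in at about 0.0063
- stop_twist (a joint): how far the mushroom is turned clockwise seen from above, rad: 0 = at rest, 0.85 = stop. A light spring turns it back (0.03 Nm at 0, 0.08 Nm at the stop). Latched, it springs out once turned past about 0.56; let go, it turns back to 0
- reset_button_top (a point): centre of the top of the blue reset button (at the box's x = -46, y = +24 mm), a round cap of 11.5 mm radius whose top is 13.5 mm above the cover; a steel bezel round it (15.5 mm radius) is 4 mm high
- reset_button (a joint): how far the blue reset button is pressed, m: 0 = out, 0.005 = fully down (about 5 N); it springs back
- start_button_top (a point): centre of the top of the green start button, of the same size and travel, at the box's x = -46, y = -24 mm; it must not be pressed
- start_button (a joint): how far the green start button is pressed, m: 0 = out, 0.005 = fully down
- loupe: black stand magnifier beside the box, 37 mm across, 40 mm high; origin: centre of its underside. To be left alone
- fuse_box: small flat parts box with a blue bottom beside the box, 38 x 59 x 20 mm; origin: centre of its underside. To be left alone
- shaft_collar: black clamping ring near the box, 26 mm across, 10 mm high; origin: centre of its underside. To be left alone
- servo_drive: tall fixed machine with a white angle plate beyond the work, 440 mm high: it fills the space from 0.65 to 0.88 m ahead of the robot and from 0.01 to 0.31 m to its left, so come to the box from the robot's side. (The vice, 50 mm high, and all else near the box are lower than its cover.) Origin: on the worktop under its middle

How it is judged:
By the outcome, as a careful person would: the job done as asked, in the order asked, and still so for the second after the job is handed in, with the robot touching nothing.
It also fails if it takes over 45 s, if anything falls off the work surface, if the arm or the gripper's body presses on something with over 40 N, if the wrist force passes 120 N, or if a joint passes its speed limit or range.

### The arm

A 6-joint arm with a two-finger parallel gripper is mounted at the origin on a cart in front of the work surface, level with it; the furniture and walls round the work are solid. World frame = base frame: x ahead of the robot, y to its left, z up, the work surface at z = 0. Lengths are in m, angles in rad, forces in N, time in s.
With the tool pointing down it reaches from about 0.35 to 0.775 m from the base axis. Payload 7.3 kg.
Tool frame: the origin (TCP) lies on the centre line of the jaws, within the pads' length; the fingertips stand 11 mm ahead of it and the grasp point (between the pads) lies 8 mm behind it; z points along the fingers, y is the direction in which the jaws open and shut (so a half turn about z gives the same grasp; the last joint's range is limited). The gripper opens to 92 mm and grips with 3 to 60 N. Pads are 19 mm wide; open, the fingers measure 130 mm over their backs; the gripper's body (75 mm by 190 mm) begins 47 mm behind the grasp point.
Start: joints at [-1.427, 0.342, 1.524, -0, 1.275, -0.146], TCP at [0.15, -0.503, 0.238] pointing down, gripper open.
Joint ranges: [-2.53, 2.53], [-0.77, 2.02], [0.04, 2.7], [-1, 4.14], [0.28, 2.66], [-3.11, 3.11]. Speed limits (rad/s): [2.57, 2.57, 3.14, 3.14, 3.14, 3.14].

### API

Orientations are given as [roll, pitch, yaw] about the fixed x, y, z axes, in that order (R = Rz(yaw) Ry(pitch) Rx(roll)).
In Python, from cell import robot gives the robot as it stands.
- The arm moves only by the tool jog_arm, never from a script. Its argument "deltas" is one flat list of numbers, 6 for each row, row after row: the shift along the world's x, y, z in units of 0.1 m (1.0 is 0.1 m), then the turn, a rotation vector about the world's x, y, z in units of 90 degrees (1.0 is 90 degrees). A call has 1 to 5 rows; each row is the pose to reach, as a shift and turn from the pose commanded when the call began; what a row does not reach only later rows make up. A row lasts 1/12 s, in which the tool goes at most 41.7 mm and 7.16 degrees, less where a joint would pass 70% of its speed; a pose out of reach is approached as far as the arm can. A call with a number of a shift or a turn outside -1 to 1 is refused whole. A call with a gripper value outside its range is refused whole. "claw" is the opening, from 0 (shut) to 1 (fully open), set as the call begins (left out, the last holds). The fingers move at their own pace and stop on an object; "newtons" is the grip in N (left out, the last holds). Time passes only in rows, so rows that repeat a pose let the fingers close. It gives the time, the measured TCP pose, the force and the opening at its end, in the units of the state.
- robot.observe(): the state, without advancing time (a new reading comes with each control period).
- robot.read_camera(name): name is "side" or "top"; returns the picture (384x512x3 uint8, red, green, blue); there is no depth.
- robot.camera_params(name): a dict with "fx", "fy", "cx", "cy" (pixels), "R" (3x3) and "t" (3): a world point X has camera coordinates R X + t. Camera axes: x right, y down, z forward; pixel columns grow to the right and rows downward; lengths in m; the calibration is good to about 2 mm. A picture is of the moment at which its call begins. camera_params takes no time and is no camera call.
- robot.hand_in(): hands the job in, once; it reports no verdict.
The state is a dict: "time": time; "qpos": joint angles; "qvel": joint speeds; "joint_efforts": joint torques, N m; "tool_pos": TCP position; "tool_rot": TCP orientation; "contact_force": force on the tool from outside, world axes, zero at the start; "torque": the same for the moment, N m; "opening": finger opening in m.
Only numpy, scipy, OpenCV 4.12 (cv2) and the standard library are available. Lean on these libraries where they do the work, as an engineer would, in place of code of your own. Each camera call takes 0.05 s, during which the arm holds its last target. There are 200 camera calls.

## Working session

There is one attempt and no reset: what is moved stays moved. The work goes in short steps, Python scripts to look and compute and a tool call to move; the robot and the scene stay as the last step left them, time stands still between calls to the robot, and variables do not carry over. Pictures are saved under pics/ and viewed, about 8 in all and at most 12, crops included, and the job is handed in when it is done.

Besides the shell and the picture viewer there is one more tool, called after "Request:" as name(argument=value, ...), one argument or row to a line, values as JSON. jog_arm: Moves the arm, as the interface text tells. Its arguments: {"type":"object","properties":{"deltas":{"type":"array","items":{"type":"number"}},"claw":{"type":"number"},"newtons":{"type":"number"}},"required":["deltas"]}

```bash
mkdir -p pics
cat > h.py <<'E'
import numpy as np, cv2
from cell import robot
def shot(n,f):
    im=robot.read_camera(n); cv2.imwrite('pics/'+f,im[:,:,::-1]); return im
def proj(n,X):
    p=robot.camera_params(n); c=np.array(p['R'])@np.array(X,float)+np.array(p['t']); return np.array([p['fx']*c[0]/c[2]+p['cx'],p['fy']*c[1]/c[2]+p['cy']])
def onplane(n,uv,z):
    p=robot.camera_params(n); R=np.array(p['R']);t=np.array(p['t']); o=-R.T@t
    d=R.T@np.array([(uv[0]-p['cx'])/p['fx'],(uv[1]-p['cy'])/p['fy'],1]); return o+d*(z-o[2])/d[2]
E
python3 - <<'E'
from h import *
a=shot('top','t1.png');b=shot('side','s1.png')
for n in('top','side'):
    p=robot.camera_params(n);print(n,p['fx'],-np.array(p['R']).T@p['t'],np.array(p['R']).round(2).tolist())
print(robot.observe())
E
```

```text
top 368.1707370962602 [0.37329736 0.33391984 0.95468334] [[0.03, -1.0, -0.01], [-0.97, -0.03, -0.24], [0.24, 0.01, -0.97]]
side 476.0035098759482 [ 0.52447099 -0.37791891  0.70755795] [[1.0, -0.08, -0.02], [-0.07, -0.65, -0.75], [0.05, 0.75, -0.66]]
{'time': 0.1, 'qpos': array([-1.42700480e+00,  3.42676657e-01,  1.52491569e+00,  3.15956879e-05,
        1.27542256e+00, -1.46011543e-01]), 'qvel': array([-1.24046966e-03, -2.53414167e-03, -2.30856949e-03,  2.08604481e-03,
        1.41849238e-03, -7.76812253e-05]), 'joint_efforts': array([ 2.36077285e-03, -4.32000947e+01, -2.44695389e+01,  7.19437050e-02,
        5.26010105e-02, -6.09700442e-05]), 'tool_pos': array([ 0.14999953, -0.50274924,  0.23710423]), 'tool_rot': array([-3.14018993e+00, -2.36821534e-04,  2.89793681e-01]), 'contact_force': array([-0.1680883 ,  0.79616247,  0.11527229]), 'torque': array([-0.0124523 ,  0.06378813,  0.0218969 ]), 'opening': 0.09159472874771518}
```

View pics/t1.png

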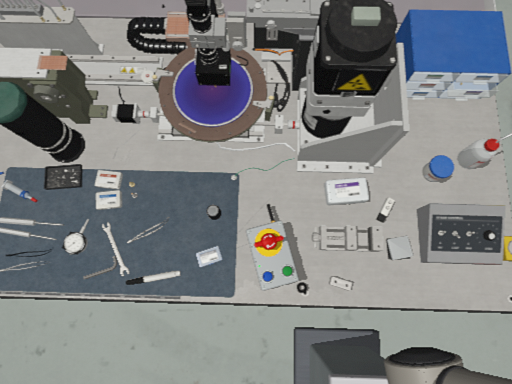

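View pics/s1.png

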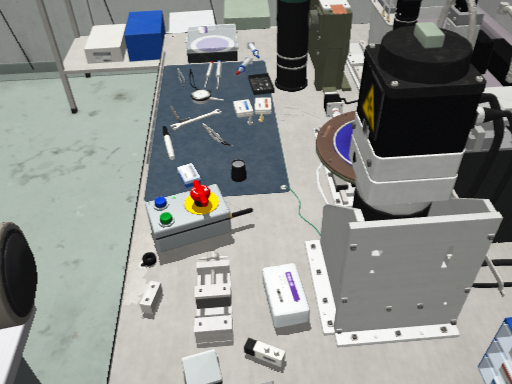

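The top view shows the box at about (272,255), with the red mushroom at (269,241), blue at (268,277) and green at (288,271). In the side view they are at (201,194), (160,202) and (166,218). I'll measure them with colour masks next.

```bash
cat >> h.py <<'E'
def blobs(n,im,roi):
    x0,y0,x1,y1=roi; hsv=cv2.cvtColor(im,cv2.COLOR_RGB2HSV); out={}
    for c,(lo,hi) in dict(blue=((105,150,60),(128,255,255)),green=((50,120,40),(85,255,255)),yellow=((22,150,120),(34,255,255)),red=((0,170,90),(8,255,255))).items():
        m=cv2.inRange(hsv,lo,hi)
        if c=='red': m|=cv2.inRange(hsv,(172,170,90),(180,255,255))
        k=np.zeros_like(m);k[y0:y1,x0:x1]=m[y0:y1,x0:x1]
        if c=='yellow':
            k=k.copy()
        nn,l,s,ce=cv2.connectedComponentsWithStats(k)
        if nn<2: continue
        j=1+np.argmax(s[1:,4]); 
        pts=cv2.findNonZero((l==j).astype(np.uint8))
        out[c]=(ce[j],s[j],cv2.minAreaRect(pts),cv2.fitEllipse(cv2.convexHull(pts)) if len(pts)>8 else None)
    return out
def ray(n,uv):
    p=robot.camera_params(n); R=np.array(p['R']); d=R.T@np.array([(uv[0]-p['cx'])/p['fx'],(uv[1]-p['cy'])/p['fy'],1]); return -R.T@np.array(p['t']),d/np.linalg.norm(d)
def tri(a,b):
    A=np.zeros((3,3));v=np.zeros(3)
    for n,uv in(('top',a),('side',b)):
        o,d=ray(n,uv);P=np.eye(3)-np.outer(d,d);A+=P;v+=P@o
    return np.linalg.solve(A,v)
E
python3 - <<'E'
from h import *
T=blobs('top',cv2.imread('pics/t1.png')[:,:,::-1].copy(),(240,205,305,295))
S=blobs('side',cv2.imread('pics/s1.png')[:,:,::-1].copy(),(140,172,235,255))
H=dict(blue=.073,green=.073,yellow=.0635,red=.09)
for c in H:
    t,s=T[c],S[c];print(c,'px',t[0].round(1),t[1],s[0].round(1),s[1],'\n tri',tri(t[0],s[0]).round(4),'top',onplane('top',t[0],H[c]).round(4),'side',onplane('side',s[0],H[c]).round(4))
    print('  ell',[np.round(np.hstack(e[3]),1) for e in(t,s)])
    if c=='yellow': print('  hull centre on plane',onplane('top',t[3][0],.0635).round(4),onplane('side',s[3][0],.0635).round(4))
a=cv2.imread('pics/t1.png')[205:300,235:310];b=cv2.imread('pics/s1.png')[170:260,135:260]
cv2.imwrite('pics/c1.png',np.hstack([cv2.resize(a,(380,480),interpolation=2),cv2.resize(b,(420,302)).copy() if 0 else cv2.copyMakeBorder(cv2.resize(b,(420,302),interpolation=2),0,178,0,0,0)]))
E
```

```text
blue px [267.2 276. ] [263 272   9   9  66] [160.  201.5] [155 196  11  11  98] 
 tri [0.3764 0.3152 0.0722] top [0.3777 0.3155 0.073 ] side [0.3753 0.314  0.073 ]
  ell [array([267.2, 276. ,   8.5,   9.1,   0.3]), array([160. , 201.5,  10.4,  11.8,  60.3])]
green px [287.  270.8] [283 267   9   9  65] [165.5 217.8] [160 212  12  12 111] 
 tri [0.3898 0.2692 0.0718] top [0.3909 0.2695 0.073 ] side [0.389  0.2677 0.073 ]
  ell [array([287. , 270.8,   8.6,   8.7,   0. ]), array([165.4, 217.8,  11. ,  12. ,  51.3])]
yellow px [270.1 249.8] [257 241  25  15 166] [201.2 205. ] [184 192  35  23 384] 
 tri [0.4468 0.3107 0.0574] top [0.439  0.3097 0.0635] side [0.4548 0.306  0.0635]
  ell [array([269. , 245.4,  19.7,  24.7,  77.4]), array([201.1, 202.3,  23.3,  34.2,  81.4])]
  hull centre on plane [0.4492 0.3124 0.0635] [0.4545 0.3137 0.0635]
red px [268.6 241.1] [255 234  28  15 192] [199.9 193.1] [190 180  20  27 293] 
 tri [0.4559 0.314  0.0881] top [0.457  0.3143 0.09  ] side [0.4549 0.3116 0.09  ]
  ell [array([268.6, 241.1,  14.3,  28.4,  81.6]), array([199.7, 192.7,  18.2,  26.9, 156.7])]
```

View pics/c1.png

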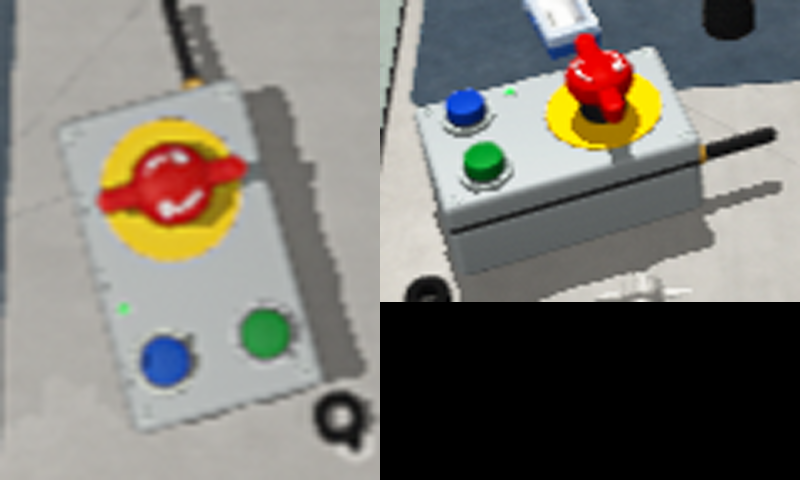

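Triangulation gives a box yaw of about 16.4° and the mushroom axis at about (0.456, 0.314). The distance from button midpoint to mushroom comes out at 76 mm, which matches the given layout. I'll move over with the jaws shut, turning 90° so the jaw axis lies along the box's x.

Request:
jog_arm(
  deltas=[0.25,0.25,0,0,0,0.06,0.5,0.5,0,0,0,0.12,0.75,0.75,0,0,0,0.18,1,1,0,0,0,0.25],
  claw=0,
  newtons=15,
)

```text
time: 0.43
tool_pos: [0.2507, -0.4018, 0.2373]
tool_rot: [-3.141, -0.0, 0.686]
contact_force: [1.0, -0.8, 0.8]
opening: 0.0696
```

Request:
jog_arm(
  deltas=[0.25,0.25,0,0,0,0.06,0.5,0.5,0,0,0,0.12,0.75,0.75,0,0,0,0.18,1,1,0,0,0,0.25],
)

```text
time: 0.77
tool_pos: [0.3509, -0.3016, 0.2376]
tool_rot: [-3.141, -0.0, 1.08]
contact_force: [-0.2, -0.2, 0.4]
opening: 0.043
```

Request:
jog_arm(
  deltas=[0.25,0.25,0,0,0,0.06,0.5,0.5,0,0,0,0.12,0.75,0.75,0,0,0,0.18,1,1,0,0,0,0.25],
)

```text
time: 1.1
tool_pos: [0.4509, -0.2015, 0.2375]
tool_rot: [-3.141, -0.0, 1.473]
contact_force: [0.3, -1.7, -0.3]
opening: 0.0164
```

Request:
jog_arm(
  deltas=[0,0.25,0,0,0,0.06,0,0.5,0,0,0,0.12,0,0.75,0,0,0,0.18,0,1,0,0,0,0.25],
)

```text
time: 1.43
tool_pos: [0.4498, -0.1017, 0.2373]
tool_rot: [-3.141, -0.001, 1.865]
contact_force: [0.5, 0.4, -0.3]
opening: 0.0006
```

Request:
jog_arm(
  deltas=[0,0.33,0,0,0,0,0,0.66,0,0,0,0,0,1,0,0,0,0],
)

```text
time: 1.68
tool_pos: [0.4496, -0.0018, 0.2375]
tool_rot: [-3.141, -0.0, 1.86]
contact_force: [1.1, -0.3, 0.3]
opening: 0.0007
```

Request:
jog_arm(
  deltas=[0,0.33,0,0,0,0,0,0.66,0,0,0,0,0,1,0,0,0,0],
)

```text
time: 1.93
tool_pos: [0.4495, 0.0984, 0.2375]
tool_rot: [-3.141, -0.0, 1.86]
contact_force: [1.2, 0.5, 0.5]
opening: 0.0004
```

Request:
jog_arm(
  deltas=[0,0.33,0,0,0,0,0,0.66,0,0,0,0,0,1,0,0,0,0],
)

```text
time: 2.18
tool_pos: [0.4495, 0.1984, 0.2375]
tool_rot: [-3.141, 0.0, 1.861]
contact_force: [1.4, 0.1, -0.2]
opening: 0.0005
```

Request:
jog_arm(
  deltas=[0.03,0.33,-0.2,0,0,0,0.06,0.66,-0.4,0,0,0,0.06,1,-0.7,0,0,0],
)

```text
time: 2.43
tool_pos: [0.4569, 0.2964, 0.1705]
tool_rot: [3.138, -0.0, 1.861]
contact_force: [1.2, -0.0, -0.2]
opening: 0.0005
```

Request:
jog_arm(
  deltas=[0,0.15,-0.1,0,0,0,0,0.15,-0.3,0,0,0,0,0.15,-0.4,0,0,0],
)

```text
time: 2.68
tool_pos: [0.4546, 0.3096, 0.1275]
tool_rot: [-3.138, 0.001, 1.863]
contact_force: [0.1, -0.5, -1.4]
opening: 0.0007
```

Run:
```python
from h import *
a=shot('top','t2.png');b=shot('side','s2.png')
a=a[190:310,215:325,::-1];b=b[130:260,120:270,::-1]
cv2.imwrite('pics/c2.png',np.hstack([cv2.resize(a,(385,420),interpolation=2),cv2.resize(b,(415,360),interpolation=2) if 0 else cv2.resize(b,(400,420),interpolation=2)]))
print(robot.observe()['tool_pos'])
```

```text
[0.45471358 0.30833168 0.12808332]
```

View pics/c2.png

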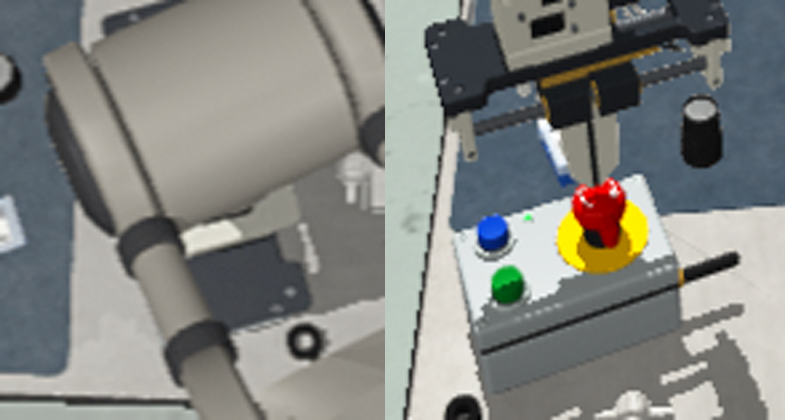

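Run:
```python
from h import *
f=lambda p:((p-[120,130])*[400/150,420/130]).round(0)+[385,0]
for X in([.4547,.3083,.117],[.456,.3137,.099],[.456,.3137,.117],[.3764,.3152,.0755]): print(X,f(proj('side',X)))
S=blobs('side',cv2.imread('pics/s2.png')[:,:,::-1].copy(),(140,172,235,255))
for c in S: print(c,S[c][0],S[c][1])
```

```text
[0.4547, 0.3083, 0.117] [594. 173.]
[0.456, 0.3137, 0.099] [598. 190.]
[0.456, 0.3137, 0.117] [596. 167.]
[0.3764, 0.3152, 0.0755] [493. 226.]
blue [159.97959184 201.48979592] [155 196  11  11  98]
green [165.42727273 217.8       ] [160 212  12  12 110]
yellow [201.15938303 205.00257069] [184 192  35  23 389]
red [200.6125     195.00833333] [190 186  20  21 240]
```

Request:
jog_arm(
  deltas=[0.01,0.04,-0.1,0,0,0,0.01,0.04,-0.15,0,0,0,0.01,0.04,-0.18,0,0,0,0.01,0.04,-0.19,0,0,0],
)

```text
time: 3.12
tool_pos: [0.4572, 0.3128, 0.1111]
tool_rot: [3.142, 0.0, 1.86]
contact_force: [0.3, 0.2, 0.5]
opening: 0.0005
```

Request:
jog_arm(
  deltas=[0,0,-0.02,0,0,0,0,0,-0.04,0,0,0,0,0,-0.06,0,0,0,0,0,-0.06,0,0,0],
)

```text
time: 3.45
tool_pos: [0.4575, 0.3131, 0.1065]
tool_rot: [3.14, -0.0, 1.861]
contact_force: [-2.0, -2.1, 9.0]
opening: 0.0005
```

Request:
jog_arm(
  deltas=[0,0,-0.015,0,0,0,0,0,-0.03,0,0,0,0,0,-0.03,0,0,0],
)

```text
time: 3.7
tool_pos: [0.4575, 0.3131, 0.1036]
tool_rot: [3.14, -0.0, 1.861]
contact_force: [-2.5, -2.8, 8.5]
opening: 0.0005
```

Request:
jog_arm(
  deltas=[0,0,-0.01,0,0,0,0,0,-0.02,0,0,0,0,0,-0.02,0,0,0],
)

```text
time: 3.95
tool_pos: [0.4575, 0.3131, 0.1022]
tool_rot: [3.139, -0.0, 1.861]
contact_force: [-3.5, -3.1, 11.8]
opening: 0.0006
```

Request:
jog_arm(
  deltas=[0,0,-0.01,0,0,0,0,0,-0.02,0,0,0,0,0,-0.02,0,0,0],
)

```text
time: 4.2
tool_pos: [0.4577, 0.3132, 0.102]
tool_rot: [3.138, -0.0, 1.861]
contact_force: [-6.5, -5.0, 26.0]
opening: 0.0004
```

Bottomed at 26 N. I'll lift off, move to behind the left wing while still high, and check.

Request:
jog_arm(
  deltas=[0,0,0.15,0,0,0,0,0,0.3,0,0,0,-0.2,0.12,0.3,0,0,0,-0.41,0.24,0.3,0,0,0,-0.41,0.24,0.3,0,0,0],
)

```text
time: 4.62
tool_pos: [0.4131, 0.3383, 0.1286]
tool_rot: [-3.141, -0.001, 1.862]
contact_force: [0.2, 1.0, -0.0]
opening: 0.0004
```

Run:
```python
from h import *
b=shot('side','s3.png')
S=blobs('side',b.copy(),(140,172,235,255))
for c in S: print(c,S[c][0],S[c][1])
cv2.imwrite('pics/c3.png',cv2.resize(b[130:260,120:270,::-1],(600,520),interpolation=2))
o=robot.observe();print(o['tool_pos'],o['contact_force'])
```

```text
blue [159.97959184 201.48979592] [155 196  11  11  98]
green [165.43859649 217.74561404] [160 212  12  12 114]
yellow [201.24431818 205.19318182] [184 192  35  23 352]
red [200.22916667 195.29513889] [191 182  19  27 288]
[0.41472514 0.3378111  0.12859026] [0.46361585 0.66776236 0.99102266]
```

View pics/c3.png

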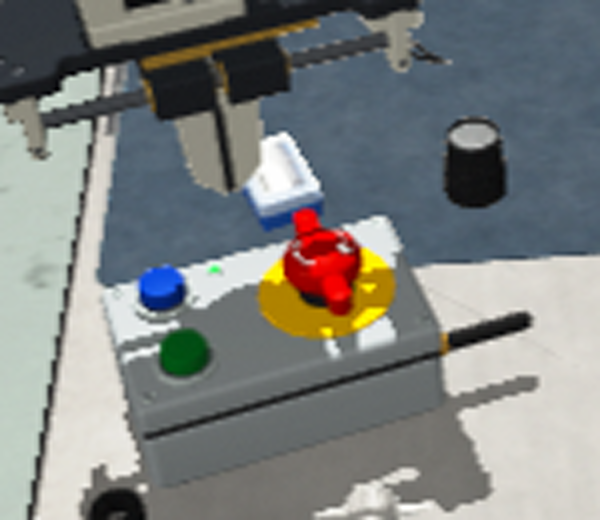

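Red is 2.2 px lower, so the mushroom is latched, and the box hasn't moved. Descending behind the left wing.

Request:
jog_arm(
  deltas=[0,0,-0.15,0,0,0,0,0,-0.3,0,0,0,0,0,-0.4,0,0,0,0,0,-0.44,0,0,0,0,0,-0.44,0,0,0],
)

```text
time: 5.08
tool_pos: [0.416, 0.3366, 0.0832]
tool_rot: [-3.14, 0.001, 1.86]
contact_force: [-0.4, 0.4, 0.3]
opening: 0.0008
```

Request:
jog_arm(
  deltas=[0.02,0.005,0,0,0,0,0.05,0.015,0,0,0,0,0.05,0.015,0,0,0,0],
)

```text
time: 5.33
tool_pos: [0.4223, 0.3391, 0.085]
tool_rot: [3.139, -0.001, 1.86]
contact_force: [0.2, 0.1, 0.5]
opening: 0.0005
```

Request:
jog_arm(
  deltas=[0.02,0.006,0,0,0,0,0.04,0.012,0,0,0,0,0.04,0.012,0,0,0,0],
)

```text
time: 5.58
tool_pos: [0.4254, 0.34, 0.0844]
tool_rot: [3.141, -0.0, 1.861]
contact_force: [1.0, 0.5, 0.7]
opening: 0.0008
```

Request:
jog_arm(
  deltas=[0.02,0.006,0,0,0,0,0.04,0.012,0,0,0,0,0.04,0.012,0,0,0,0],
)

```text
time: 5.83
tool_pos: [0.4288, 0.3411, 0.0841]
tool_rot: [-3.141, -0.0, 1.86]
contact_force: [-1.7, 0.3, 1.1]
opening: 0.0006
```

Request:
jog_arm(
  deltas=[0.02,0.006,0,0,0,0,0.04,0.012,0,0,0,0,0.04,0.012,0,0,0,0],
)

```text
time: 6.08
tool_pos: [0.4334, 0.3424, 0.0842]
tool_rot: [3.141, -0.0, 1.861]
contact_force: [-2.6, 0.6, 0.3]
opening: 0.0007
```

Request:
jog_arm(
  deltas=[0.02,0.006,0,0,0,0,0.04,0.012,0,0,0,0,0.04,0.012,0,0,0,0],
)

```text
time: 6.33
tool_pos: [0.4375, 0.3435, 0.0841]
tool_rot: [3.141, -0.0, 1.861]
contact_force: [-3.1, 0.5, 0.3]
opening: 0.0005
```

Request:
jog_arm(
  deltas=[0.02,0.006,0,0,0,0,0.04,0.012,0,0,0,0,0.04,0.012,0,0,0,0],
)

```text
time: 6.58
tool_pos: [0.4414, 0.3446, 0.084]
tool_rot: [-3.142, 0.0, 1.86]
contact_force: [-4.0, 0.5, -0.3]
opening: 0.0004
```

Run:
```python
from h import *
b=shot('side','s4.png')
S=blobs('side',b.copy(),(140,172,235,255))
for c in S: print(c,S[c][0],S[c][1])
cv2.imwrite('pics/c4.png',cv2.resize(b[130:260,120:270,::-1],(600,520),interpolation=2))
o=robot.observe();print(o['tool_pos'],o['contact_force'])
```

```text
blue [159.87755102 201.55102041] [155 196  11  11  98]
green [165.43859649 217.74561404] [160 212  12  12 114]
yellow [202.56725146 205.56140351] [185 193  34  22 342]
red [199.50515464 193.17182131] [190 180  20  27 291]
[0.44118194 0.34455017 0.08395628] [-2.98858225 -0.68185711  0.99118404]
```

View pics/c4.png

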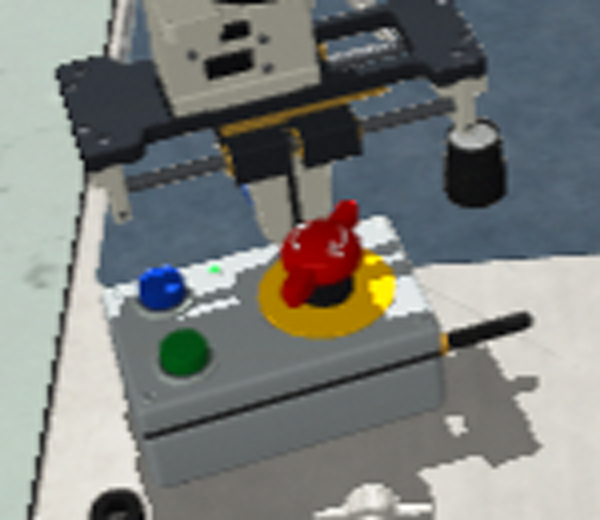

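The mushroom appears turned and out again (red top row 180, as at the start). I'll push 2 mm more for margin, then back off and up.

Request:
jog_arm(
  deltas=[0.01,0.003,0,0,0,0,0.02,0.006,0,0,0,0],
)

```text
time: 6.8
tool_pos: [0.443, 0.3451, 0.084]
tool_rot: [-3.141, 0.0, 1.861]
contact_force: [-3.9, 0.2, -0.4]
opening: 0.0001
```

Request:
jog_arm(
  deltas=[-0.07,-0.02,0,0,0,0,-0.14,-0.04,0,0,0,0,-0.21,-0.06,0,0,0,0,-0.28,-0.08,0,0,0,0,-0.28,-0.08,0,0,0,0],
)

```text
time: 7.22
tool_pos: [0.4136, 0.3367, 0.0843]
tool_rot: [-3.141, 0.0, 1.861]
contact_force: [-0.2, -0.3, -0.1]
opening: 0.0006
```

Request:
jog_arm(
  deltas=[0,0,0.15,0,0,0,0,0,0.3,0,0,0,-0.2,-0.1,0.3,0,0,0,-0.36,-0.2,0.3,0,0,0,-0.36,-0.2,0.3,0,0,0],
)

```text
time: 7.63
tool_pos: [0.3764, 0.3157, 0.1143]
tool_rot: [-3.139, 0.001, 1.861]
contact_force: [-0.2, 0.9, 0.1]
opening: 0.0003
```

Run:
```python
from h import *
b=shot('side','s5.png')
S=blobs('side',b.copy(),(140,172,235,255))
for c in S: print(c,S[c][0],S[c][1])
cv2.imwrite('pics/c5.png',cv2.resize(b[130:260,120:270,::-1],(600,520),interpolation=2))
o=robot.observe();print(o['tool_pos'],o['contact_force'])
```

```text
blue [159.97959184 201.48979592] [155 196  11  11  98]
green [165.43859649 217.74561404] [160 212  12  12 114]
yellow [201.21025641 205.03333333] [185 192  34  23 390]
red [199.8650519  193.10380623] [190 180  20  27 289]
[0.37806219 0.31666378 0.11452108] [ 0.95865265 -0.65275817 -0.21259373]
```

View pics/c5.png

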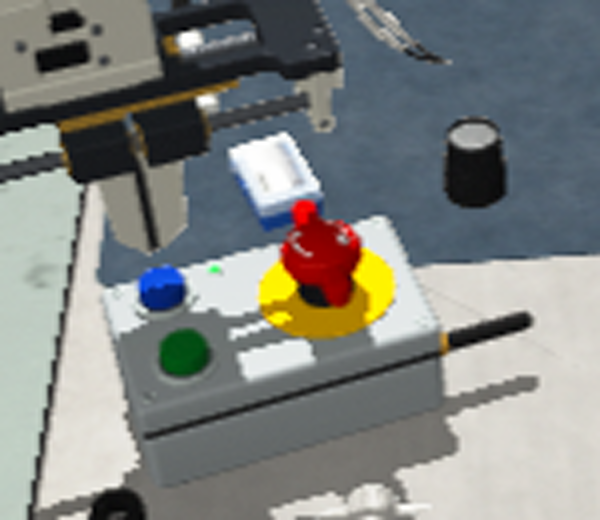

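The mushroom is out and turned back (blob matches the first picture), and the box hasn't moved. Next is the blue button.

Request:
jog_arm(
  deltas=[-0.015,-0.01,-0.1,0,0,0,-0.015,-0.01,-0.2,0,0,0,-0.015,-0.01,-0.25,0,0,0,-0.015,-0.01,-0.26,0,0,0],
)

```text
time: 8.02
tool_pos: [0.3778, 0.3162, 0.0874]
tool_rot: [-3.141, 0.0, 1.86]
contact_force: [0.2, 0.3, -0.4]
opening: 0.0006
```

Request:
jog_arm(
  deltas=[0,0,-0.02,0,0,0,0,0,-0.04,0,0,0,0,0,-0.05,0,0,0,0,0,-0.05,0,0,0],
)

```text
time: 8.35
tool_pos: [0.378, 0.3164, 0.0835]
tool_rot: [3.14, -0.0, 1.861]
contact_force: [-0.5, -1.0, 3.6]
opening: 0.0004
```

Request:
jog_arm(
  deltas=[0,0,-0.01,0,0,0,0,0,-0.02,0,0,0,0,0,-0.02,0,0,0],
)

```text
time: 8.6
tool_pos: [0.378, 0.3164, 0.0817]
tool_rot: [3.14, -0.0, 1.861]
contact_force: [0.0, -1.4, 6.0]
opening: 0.0005
```

Request:
jog_arm(
  deltas=[0,0,-0.01,0,0,0,0,0,-0.02,0,0,0,0,0,-0.02,0,0,0],
)

```text
time: 8.85
tool_pos: [0.3781, 0.3165, 0.0814]
tool_rot: [3.139, -0.0, 1.861]
contact_force: [-5.0, -3.2, 22.8]
opening: 0.0003
```

Bottomed at 23 N. Releasing and retreating.

Request:
jog_arm(
  deltas=[0,0,0.15,0,0,0,0,0,0.4,0,0,0,0,0,0.7,0,0,0,0,0,1,0,0,0],
)

```text
time: 9.18
tool_pos: [0.3769, 0.3159, 0.1797]
tool_rot: [-3.14, 0.0, 1.861]
contact_force: [0.7, -0.0, -0.0]
opening: 0.0004
```

Request:
jog_arm(
  deltas=[0,-0.33,0.1,0,0,0,0.1,-0.66,0.2,0,0,0,0.2,-1,0.3,0,0,0,0.2,-1,0.3,0,0,0],
)

```text
time: 9.52
tool_pos: [0.3995, 0.2123, 0.2108]
tool_rot: [3.138, 0.002, 1.857]
contact_force: [1.0, 0.2, -0.7]
opening: 0.0004
```

Request:
jog_arm(
  deltas=[0.1,-0.33,0,0,0,0,0.2,-0.66,0,0,0,0,0.2,-1,0,0,0,0,0.2,-1,0,0,0,0],
)

```text
time: 9.85
tool_pos: [0.4177, 0.1122, 0.2087]
tool_rot: [-3.14, 0.001, 1.857]
contact_force: [1.1, 0.1, -0.1]
opening: 0.0003
```

Request:
jog_arm(
  deltas=[0,-0.33,0,0,0,0,0,-0.66,0,0,0,0,0,-1,0,0,0,0,0,-1,0,0,0,0,0,-1,0,0,0,0],
)

```text
time: 10.27
tool_pos: [0.4175, 0.0156, 0.2089]
tool_rot: [-3.141, -0.001, 1.857]
contact_force: [0.4, 0.2, -0.3]
opening: 0.0006
```

Run:
```python
from h import *
for n,r,f in(('top',(240,205,305,295),'t1.png'),('side',(140,172,235,255),'s1.png')):
    a=shot(n,n+'6.png'); A=blobs(n,cv2.imread('pics/'+f)[:,:,::-1].copy(),r); B=blobs(n,a.copy(),r)
    for c in A: print(n,c,A[c][0].round(1),A[c][1],B[c][0].round(1) if c in B else None,B[c][1] if c in B else None)
    if n=='top': t=a
x0=t[190:310,190:330,::-1]; x1=a[130:270,120:270,::-1]
cv2.imwrite('pics/c6.png',np.hstack([cv2.resize(x0,(400,400),interpolation=2),cv2.resize(x1,(400,400),interpolation=2)]))
o=robot.observe();print(o['tool_pos'],o['contact_force'],o['time'])
```

```text
top blue [267.2 276. ] [263 272   9   9  66] [267.2 276. ] [263 272   9   9  66]
top green [287.  270.8] [283 267   9   9  65] [287.  270.8] [283 267   9   9  66]
top yellow [270.1 249.8] [257 241  25  15 166] [270.1 249.8] [257 241  25  15 167]
top red [268.6 241.1] [255 234  28  15 192] [268.6 241.1] [255 234  28  15 191]
side blue [160.  201.5] [155 196  11  11  98] [162.2 203.6] [158 200   8   7  32]
side green [165.5 217.8] [160 212  12  12 111] [170.1 216.4] [169 215   3   4   7]
side yellow [201.2 205. ] [184 192  35  23 384] [188.3 198.5] [185 195   8   7  31]
side red [199.9 193.1] [190 180  20  27 293] [197.6 186.3] [193 180  12  13  96]
[0.41744952 0.0171182  0.20894533] [-0.10428638 -0.07133742 -0.29761307] 10.3667
```

View pics/c6.png

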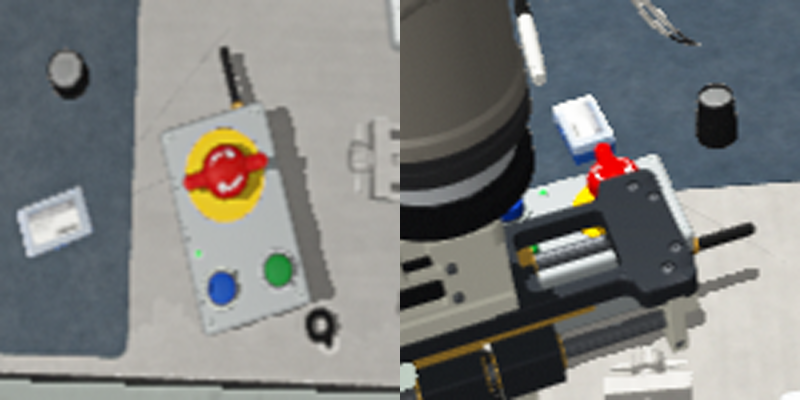

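In the top view every blob sits at its starting pixels: the box, the mushroom (out and unturned) and both buttons. The side view is blocked by the arm, which is clear of everything. Handing in.

```bash
python3 -c "
from cell import robot
print(robot.hand_in())"
```

```text
the job is handed in; nothing more can be done
None
```

The stop box check was done in the order asked and handed in at about 10.4 s, with the arm clear of everything. No verdict was reported.

- **Mushroom press:** I pressed it to its bottom stop, at 26 N. With the hand off it, the side view showed it about 2 px lower, so it had latched.
- **Mushroom turn:** I pushed the left wing clockwise at about 4 N. It sprang out and turned back, and its position in the side view matched the first picture.
- **Blue reset:** I pressed it about 5 mm to its stop, at 23 N, and let go. It came back up.
- **Green start:** I never touched it.

In the last top view, the box, mushroom and both buttons were at the same pixels as at the start. The loupe, fuse box and shaft collar looked undisturbed in the pictures, but I did not measure them.

The arm blocked the last side view, so the blue button's return height was checked only from above. The latch and release were judged from images, because the joint values cannot be read directly.

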